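# Knock a bush out of its bearing block on the knock-out post

### The job

Take the bearing block as it lies, recess up, lower it over the upright pin of the knock-out post so that the pin enters the access hole in its underside, and press it gently down onto the rubber ring until the brass bush has popped up past its spring nubs. The thin pin bends if the post is loaded with more than 20 newtons, and its height is set differently each time, so go by feel. Leave the block sitting on the post, lift the bush out and put it in the small tin cup, with the cup standing upright, and leave the other things on the bench alone.

Things in the scene. Friction and masses are not known exactly. Their poses are not given: they have to be found in the camera images.
- block_center (a point): centre (15 mm above the underside, on the recess axis) of a plain aluminium bearing block, 40 mm (its x) by 56 mm (its y) by 30 mm high (z up), about 0.25 kg. A round recess in its top, 19.5 mm wide and 20 mm deep, holds the brass bush; the 10 mm floor under it has an 11 mm access hole on the same axis, open below. Graspable across the 40 mm width
- block_nubs (a point): point on the block's axis level with four small sprung nubs in the recess wall, 13 mm above the recess floor (23 mm above the underside), z up. They grip the bush, so that it takes 4 to 10 N, at times a little more, to move; once the bush has been pushed up 13 mm they snap in under it and it is free
- bush_center (a point): centre, on the axis (z, up), of the brass bush, a round plug 18 mm in diameter and 19 mm high, 35 g; its 4 mm bore is too small for the pin. At the start it stands on the recess floor, its top 1 mm below the block's top, where fingers cannot take it; knocked out it stands about 12 mm above the block's top
- post: knock-out post, fixed to the bench; origin at the centre of the underside of its 66 x 66 x 8 mm steel base plate, z up. On the axis stands a 26 mm thick round column with a 24 mm wide rubber ring on it and, up through the ring, a steel pin 8 mm thick with a tapered tip, reaching 23 mm above the ring's top. Nothing may load the post with more than 20 N
- post_axis (a point): point on the post's axis at the top of the base plate, 8 mm above the bench, z up. The rubber ring's top is 30 to 48 mm above the bench: the column is set to another height each time and that height is not measured. The ring yields 1 mm per 8 N up to 3 mm, then is rigid; the bush pops free just as the block meets the ring
- pin_cup: small open tin cup, 44 mm across the rim, 27 mm high, floor 3 mm thick, inside about 24 mm wide at the floor and 36 mm at the rim, standing loose on the bench; origin at the centre of its underside, z up
- pliers_flat: bystander: flat pliers with red handles, 151 mm long, lying flat; origin at its middle on the bench
- paint_pot_1: bystander: small paint pot, 26 mm across and 30 mm high; origin at the centre of its underside
- battery_1: bystander: battery 50 mm long, 15 mm thick, lying; origin at its middle on the bench
Things that resemble listed ones, but are neither listed nor needed, are in the scene too. What is shaped like the pin_cup but green, orange or turquoise is not meant.

How it is judged (in metres and radians):
On the way, in this order (a step that is already met when the one before it is completed fails the run):
1. with the block over the post, the pin (not the fingers) has pushed the bush up until it stands 11 mm or more above the block's top (z of bush_center in the frame of block_center between 0.0168 and 0.022 m and horizontal distance between block_center and post below 0.005 m and angle between block_center's own z axis and vertical below 0.12 rad and contact force between the fingers and bush below 0.2 N), for 0.2 s.
2. the bush is lifted clear of the block, which stays on the post (distance between bush_center and block_center above 0.03 m and horizontal distance between block_center and post below 0.007 m and angle between block_center's own z axis and vertical below 0.15 rad), for 0.1 s.
At the end, for the whole second after the job is handed in: the bush lies inside the tin cup (its centre within 14 mm of the cup's axis and less than 24 mm above the cup's underside), the cup stands upright on the bench and is at rest, and the block sits level on the post's rubber ring, its axis within 7 mm of the post's (horizontal distance between bush_center and pin_cup below 0.014 m and z of bush_center in the frame of pin_cup below 0.024 m and angle between each of pin_cup, block_center's own z axis and vertical below 0.15 rad and height (world z) of pin_cup below 0.006 m and horizontal distance between block_center and post below 0.007 m and height (world z) of block_center between 0.04 and 0.066 m and linear speed of pin_cup below 0.02 m/s); the robot touches nothing.
It fails at once if the post is loaded with more than 20 N (contact force between post and anything else above 20 N).
It fails at once if a bystander (pliers, paint pot, battery) is moved more than 20 mm (distance of any of pliers_flat, paint_pot_1, battery_1 from where it was at the start of the episode above 0.02 m).
It also fails if it takes over 64 s, if anything falls off the work surface, if the arm or the gripper's body presses on something with over 40 N, if the wrist force passes 120 N, or if a joint passes its speed limit or range.

### The arm

A 6-joint arm with a two-finger parallel gripper is mounted at the origin on a cart in front of the work surface, level with it; the furniture and walls round the work are solid. World frame = base frame: x ahead of the robot, y to its left, z up, the work surface at z = 0. Lengths are in m, angles in degrees, forces in N, time in s.
With the tool pointing down it reaches from about 0.375 to 0.9 m from the base axis. Payload 3.1 kg.
Tool frame: the origin (TCP) lies on the centre line of the jaws, within the pads' length; the fingertips stand 25 mm ahead of it and the grasp point (between the pads) lies 6 mm ahead of it; z points along the fingers, y is the line along which they close (so a half turn about z gives the same grasp; the last joint's range is limited). The gripper opens to 87 mm and grips with 3 to 60 N. Pads are 19 mm wide; open, the fingers measure 117 mm over their backs; the gripper's body (75 mm by 190 mm) begins 51 mm behind the grasp point.
Start: joints at [-87.233, 30.224, 82.088, -0, 67.689, -10.227], TCP at [0.141, -0.609, 0.248] pointing down, gripper open.
Joint ranges: [-176.69, 176.69], [-43.24, 126.21], [12.49, 139.97], [-82, 262], [0, 151.66], [-163.58, 163.58]. Speed limits (degrees/s): [159.86, 159.86, 180, 180, 180, 180].

### API

Orientations are given as a 3x3 rotation matrix whose columns are the frame's x, y, z axes.
In Python, from rig import * gives the robot as it stands.
- The arm moves only by the tool step_arm, never from a script. Its argument "steps" is a list of rows, each a list of 7 numbers: the shift along the tool's x, y, z normalised to -1 to 1, where 1 is 0.3 m, then the turn, a rotation vector about the tool's x, y, z normalised to -1 to 1, where 1 is 45 degrees, then the gripper's target within -1 to 1 (shut at 1, half-way at 0, fully open at -1). A call has 1 to 8 rows; each row is the pose to reach, as a shift and turn from the pose commanded when the call began, along the tool's axes at that moment; what a row does not reach only later rows make up. A row lasts 1/12 s, in which the tool goes at most 41.7 mm and 7.16 degrees, less where a joint would pass 70% of its speed; a pose out of reach is approached as far as the arm can. A call with a number of a shift or a turn outside -1 to 1 is refused whole. A call with a gripper value outside its range is refused whole. The fingers move at their own pace and stop on an object; the grip force is fixed at half the most. Time passes only in rows, so rows that repeat a pose let the fingers close. It gives the time, the measured TCP pose, the force, the opening and the grip force at its end, in the units of the state.
- read_state(): the state, without advancing time (a new reading comes with each control period).
- capture(name): name is "scene" or "side" or "wrist"; returns a dict with "image" (480x640x3 uint8, red, green, blue), "vertical_fov" (degrees; the focal length in pixels is half the picture's height over the tangent of half this angle, whatever the lens; pixels are square), "cx", "cy" (the principal point, pixels), "world_from_camera" (4x4, takes a point from camera to world coordinates); the wrist camera has in their place "T_tool_cam" (4x4, takes a point from camera to tool coordinates, whose origin is the TCP and whose axes are the flange's). Camera axes: x right, y down, z forward; pixel columns grow to the right and rows downward; lengths in m; the calibration is good to about 2 mm. A picture is of the moment at which its call begins: read the wrist's pose just before it. There is no depth.
- hand_in(): hands the job in; it is judged then, once.
The state is a dict: "time_s": time; "joint_positions": joint angles; "qvel": joint speeds; "tau": joint torques, N m; "position": TCP position; "tcp_rot": TCP orientation; "force": force on the tool from outside, world axes, zero at the start; "moment": the same for the moment, N m; "opening": opening from 0.0 (shut) to 1.0 (fully open); "grasp_force": force on a finger pad.
Only numpy, scipy, OpenCV 4.12 (cv2) and the standard library are available. Lean on these libraries where they do the work, as an engineer would, in place of code of your own. Each camera call takes 0.05 s, during which the arm holds its last target. There are 200 camera calls.

## Working session

There is one attempt and no reset: what is moved stays moved. The work goes in short steps, Python scripts to look and compute and a tool call to move; the robot and the scene stay as the last step left them, time stands still between calls to the robot, and variables do not carry over. Pictures are saved under pics/ and viewed, at most 10 in all, crops included, and the job is handed in when it is done.

Besides the shell and the picture viewer there is one more tool, called after "Request:" as name(argument=value, ...) on one line, values as JSON. step_arm: Moves the arm, as the interface text tells. Scaled input: -1 to 1 covers 0.3 m each way for a shift and 45 degrees each way for a turn. Its arguments: {"type":"object","properties":{"steps":{"type":"array"}},"required":["steps"]}

```bash
mkdir -p pics
cat > h.py <<'E'
from rig import *
import numpy as np, cv2
def snap(n,f):
    s=read_state(); c=capture(n); cv2.imwrite(f'pics/{f}.png',c['image'][:,:,::-1])
    if 'world_from_camera' in c: T=np.array(c['world_from_camera'])
    else:
        W=np.eye(4);W[:3,:3]=s['tcp_rot'];W[:3,3]=s['position'];T=W@np.array(c['T_tool_cam'])
    np.savez(f'pics/{f}.npz',T=T,f=240/np.tan(np.radians(c['vertical_fov'])/2),cx=c['cx'],cy=c['cy'])
def ray(f,u,v):
    d=np.load(f'pics/{f}.npz');r=d['T'][:3,:3]@np.array([(u-d['cx'])/d['f'],(v-d['cy'])/d['f'],1]);return d['T'][:3,3],r/np.linalg.norm(r)
def atz(f,u,v,z):
    o,r=ray(f,u,v);return o+r*(z-o[2])/r[2]
def tri(*obs):
    A=0;b=0
    for f,u,v in obs:
        o,r=ray(f,u,v);P=np.eye(3)-np.outer(r,r);A=A+P;b=b+P@o
    return np.linalg.solve(A,b)
def proj(f,p):
    d=np.load(f'pics/{f}.npz');q=np.linalg.inv(d['T'])@np.append(p,1);return q[0]/q[2]*d['f']+d['cx'],q[1]/q[2]*d['f']+d['cy']
E
python3 - <<'E'
from h import *
np.set_printoptions(precision=4,suppress=True)
for n in ('scene','side','wrist'): snap(n,n+'0')
s=read_state();print(s)
for n in ('scene0','side0','wrist0'):print(np.load(f'pics/{n}.npz')['T'])
E
```

```text
{'time_s': 0.15, 'joint_positions': array([-87.2327,  30.2663,  82.14  ,   0.0006,  67.6898, -10.2269]), 'qvel': array([-0.0095, -0.172 , -0.1247,  0.0152, -0.1395, -0.0269]), 'tau': array([  0.0008, -44.043 , -17.6843,   0.0633,   0.0552,  -0.0001]), 'position': array([ 0.1405, -0.6085,  0.2468]), 'tcp_rot': array([[ 0.9744,  0.2248, -0.0001],
       [ 0.2248, -0.9744,  0.0017],
       [ 0.0003, -0.0016, -1.    ]]), 'force': array([-0.4802,  0.2666,  0.1254]), 'moment': array([-0.0056, -0.0577, -0.0029]), 'grasp_force': 0.0, 'opening': 0.9982050873242962}
[[-0.6616 -0.3169  0.6796 -0.0573]
 [-0.7498  0.2932 -0.5932  0.4403]
 [-0.0113 -0.902  -0.4316  0.3963]
 [ 0.      0.      0.      1.    ]]
[[ 0.9988 -0.0316  0.0382  0.4834]
 [-0.0476 -0.3979  0.9162 -0.8577]
 [-0.0137 -0.9169 -0.3989  0.381 ]
 [ 0.      0.      0.      1.    ]]
[[ 0.2237 -0.9418 -0.251   0.2084]
 [-0.9746 -0.2169 -0.0549 -0.5933]
 [-0.0027  0.2569 -0.9664  0.3833]
 [ 0.      0.      0.      1.    ]]
```

View pics/scene0.png

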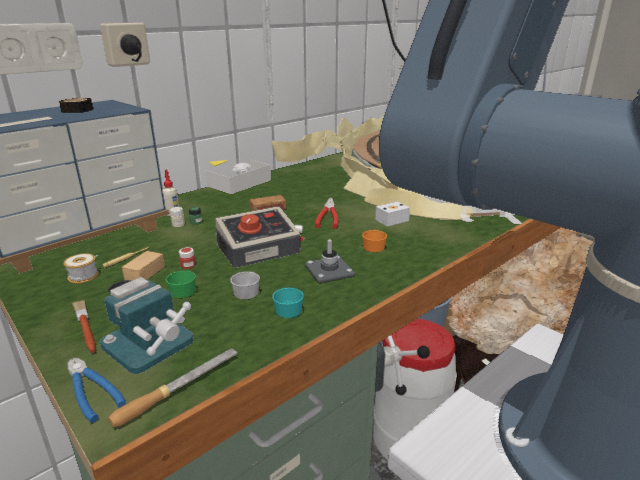

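View pics/side0.png

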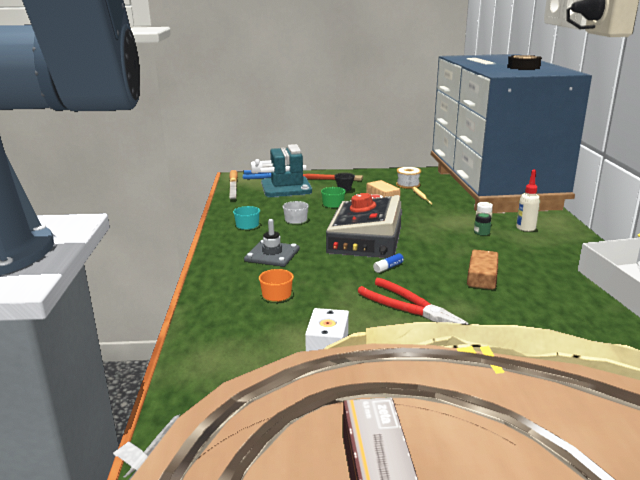

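The scene picture shows:
- **Block:** the white/aluminium block with the brass bush is at (392,213). In the side picture it is at (328,325).
- **Post:** at (330,262); side (271,245).
- **Cups:** the plain tin cup is at (246,285); side (295,212). Lookalikes are green (181,285), turquoise (288,303) and orange (374,240).
- **Other block-like things:** wooden block (143,266), brick (268,204), white box (236,175).

I choose the block with the bush and the grey cup, and check both in a close crop.

Run:
```python
from h import *
a=cv2.imread('pics/scene0.png');b=cv2.imread('pics/side0.png')
def cr(i,u,v,w=66,h=50):return cv2.resize(i[v-h//2:v+h//2,u-w//2:u+w//2],(396,300),interpolation=cv2.INTER_CUBIC)
cv2.imwrite('pics/crop0.png',np.vstack([np.hstack([cr(a,392,213),cr(b,328,330)]),np.hstack([cr(a,330,262),cr(a,246,285)])]))
np.set_printoptions(precision=4,suppress=True)
print('block',tri(('scene0',393,206),('side0',328,322)))
print('pin tip',tri(('scene0',330,240),('side0',271,220)))
print('cup',tri(('scene0',246,279),('side0',295.5,207)))
```

```text
block [ 0.5184 -0.289   0.0308]
pin tip [ 0.4504 -0.0452  0.0576]
cup [0.4878 0.0968 0.024 ]
```

View pics/crop0.png

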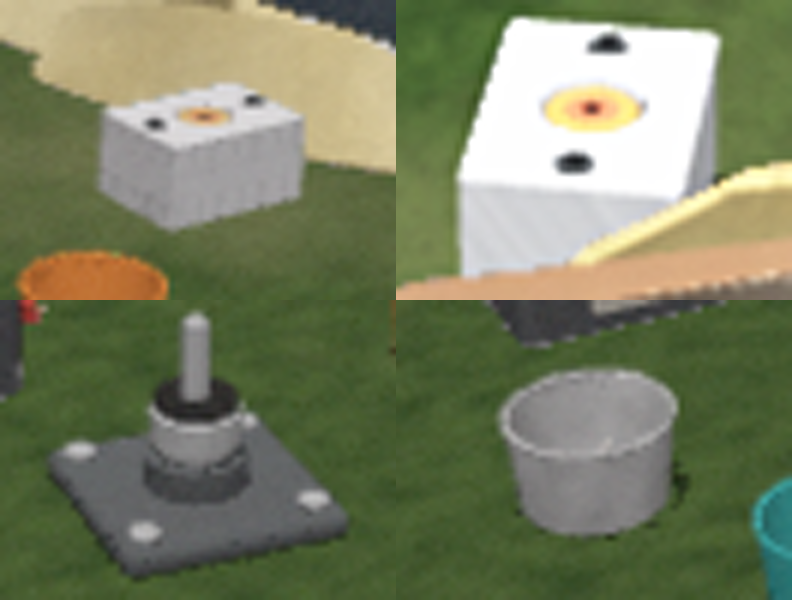

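The crop confirms the block with the brass bush, the bare post pin and the grey tin cup.

Run:
```python
from h import *
np.set_printoptions(precision=4,suppress=True)
print('block',tri(('scene0',393,207.4),('side0',327.7,322.8)))
print('pin tip',tri(('scene0',329.7,239.7),('side0',271,220)))
P=[atz('side0',(x-396)/6+295,y/6+305,.03) for x,y in((512,17),(720,35),(690,195),(462,180),(607,42),(575,162))]
P=np.array(P)[:,:2];print(P,P[:4].mean(0))
for i,j in((0,1),(3,2),(3,0),(2,1),(5,4)):d=P[j]-P[i];print(np.linalg.norm(d),np.degrees(np.arctan2(d[1],d[0])))
Q=np.array([atz('scene0',x/6+359,y/6+188,.03) for x,y in((155,124),(254,101),(175,150),(303,120),(104,112),(232,84))])[:,:2]
for i,j in((0,1),(2,3),(4,5),(2,4)):d=Q[j]-Q[i];print('s',np.linalg.norm(d),np.degrees(np.arctan2(d[1],d[0])))
```

```text
block [ 0.5177 -0.2878  0.0286]
pin tip [ 0.4506 -0.045   0.0578]
[[ 0.5046 -0.2555]
 [ 0.5442 -0.2651]
 [ 0.5334 -0.3201]
 [ 0.4931 -0.3124]
 [ 0.5224 -0.2662]
 [ 0.5137 -0.3079]] [ 0.5188 -0.2883]
0.040711804042116516 -13.717543572061983
0.04103334600396388 -10.75053402554724
0.05810738152143847 78.59857868795707
0.0559970707435303 78.95890159800314
0.04260204857551988 78.2785377333762
s 0.04207360728017623 -102.8908640206462
s 0.05345906945365047 -103.24129708811974
s 0.05405262819672746 -103.85477495141343
s 0.039436645111707615 -12.243918355049821
```

Request:
step_arm(steps=[[0.733,-0.379,0,0,0,-0.72,-1],[0.733,-0.379,0,0,0,-0.72,-1],[0.733,-0.379,0,0,0,-0.72,-1],[0.733,-0.379,0,0,0,-0.72,-1],[0.733,-0.379,0,0,0,-0.72,-1],[0.733,-0.379,0,0,0,-0.72,-1],[0.733,-0.379,0,0,0,-0.72,-1]])

```text
time_s: 0.73
position: [0.3335, -0.4428, 0.2472]
tcp_rot: [[0.698, 0.716, 0.001], [0.716, -0.698, 0.005], [0.004, -0.002, -1.0]]
force: [0.4, 0.5, -0.1]
opening: 1.001
grasp_force: 0.0
```

```bash
cat >> h.py <<'E'
def goto(p,ytgt):
    "print the scaled shift/turn for TCP to p with tool y at angle ytgt deg, tool down"
    s=read_state();R=np.array(s['tcp_rot']);from scipy.spatial.transform import Rotation as Ro
    a=np.radians(ytgt);y=np.array([np.cos(a),np.sin(a),0]);z=np.array([0,0,-1.]);T=np.c_[np.cross(y,z),y,z]
    print(np.round(s['position'],4),'t',s['time_s'],'F',np.round(s['force'],2),'op',round(s['opening'],3),'g',round(s['grasp_force'],1))
    print('shift',np.round(R.T@(np.array(p)-s['position'])/.3,4),'turn',np.round(np.degrees(Ro.from_matrix(R.T@T).as_rotvec())/45,4))
E
python3 -c "
from h import *
goto([.518,-.288,.17],-12)"
```

```text
[ 0.3335 -0.4428  0.2472] t 0.7333 F [ 0.42  0.54 -0.08] op 1.001 g 0.0
shift [0.7974 0.0812 0.2607] turn [-0.0013 -0.0064 -0.7165]
```

Request:
step_arm(steps=[[0.8,0.08,0.26,0,-0.005,-0.7165,-1],[0.8,0.08,0.26,0,-0.005,-0.7165,-1],[0.8,0.08,0.26,0,-0.005,-0.7165,-1],[0.8,0.08,0.26,0,-0.005,-0.7165,-1],[0.8,0.08,0.26,0,-0.005,-0.7165,-1],[0.8,0.08,0.26,0,-0.005,-0.7165,-1],[0.8,0.08,0.26,0,-0.005,-0.7165,-1],[0.8,0.08,0.26,0,-0.005,-0.7165,-1]])

```text
time_s: 1.4
position: [0.5157, -0.2926, 0.1681]
tcp_rot: [[0.21, 0.978, -0.004], [0.978, -0.21, -0.002], [-0.003, -0.003, -1.0]]
force: [-0.7, -0.7, 0.9]
opening: 1.0
grasp_force: 0.0
```

Run:
```python
from h import *
goto([.518,-.288,.17],-12)
snap('wrist','w1')
print(proj('w1',[.518,-.288,.03]))
```

```text
[ 0.5157 -0.2926  0.1681] t 1.4 F [-0.69 -0.75  0.87] op 1.0 g 0.0
shift [ 0.0166  0.0041 -0.0062] turn [-0.0043  0.0033 -0.0027]
(np.float64(324.2034204241047), np.float64(235.16761114651385))
```

View pics/w1.png

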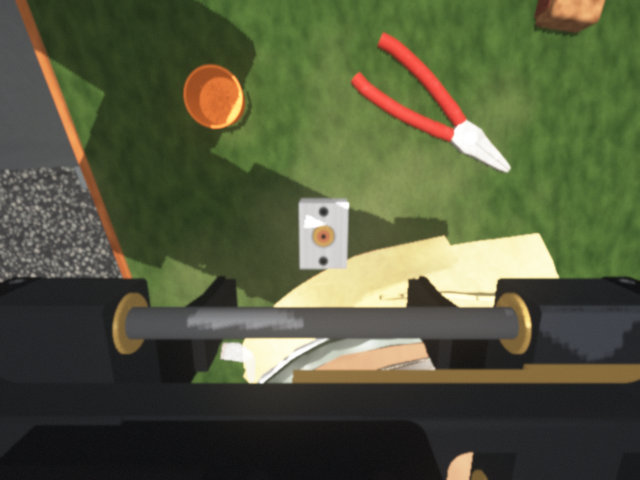

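The wrist view shows the block squarely aligned, with its bush at (323,236.5). The paper edge is close, about 25 px below, and the pliers and orange cup are clear. I'll narrow the opening and descend.

Run:
```python
from h import *
print(atz('w1',323.3,236.5,.029), [atz('w1',u,v,.03)[:2] for u,v in ((324,211.5),(323.5,261),(299,234),(348,234))])
goto([.518,-.2885,.030],-12)
```

```text
[ 0.51698316 -0.28918607  0.029     ] [array([ 0.52196354, -0.26866774]), array([ 0.51274014, -0.30976772]), array([ 0.49784959, -0.28265453]), array([ 0.53741735, -0.29116142])]
[ 0.515  -0.2942  0.1689] t 1.45 F [ 0.22  0.29 -0.05] op 1.001 g 0.0
shift [0.0223 0.0071 0.4629] turn [-0.0033  0.0046 -0.0052]
```

Request:
step_arm(steps=[[0.018,0.005,0.1,-0.003,0.004,-0.005,-0.4],[0.018,0.005,0.2,-0.003,0.004,-0.005,-0.4],[0.018,0.005,0.3,-0.003,0.004,-0.005,-0.4],[0.018,0.005,0.3,-0.003,0.004,-0.005,-0.4],[0.018,0.005,0.3,-0.003,0.004,-0.005,-0.4],[0.018,0.005,0.3,-0.003,0.004,-0.005,-0.4]])

```text
time_s: 1.95
position: [0.5175, -0.2919, 0.081]
tcp_rot: [[0.212, 0.977, 0.003], [0.977, -0.212, -0.002], [-0.002, 0.003, -1.0]]
force: [0.5, -0.3, -0.5]
opening: 0.716
grasp_force: 0.0
```

Run:
```python
from h import *
goto([.517,-.2888,.030],-12)
snap('wrist','w2')
goto([.517,-.2888,.030],-12)
```

```text
[ 0.5175 -0.2919  0.081 ] t 1.95 F [ 0.46 -0.34 -0.46] op 0.716 g 0.0
shift [ 0.0101 -0.0042  0.17  ] turn [ 0.0042  0.0023 -0.0054]
[ 0.518  -0.2919  0.0816] t 2.0 F [0.41 0.43 0.3 ] op 0.711 g 0.0
shift [ 0.01   -0.0062  0.172 ] turn [ 0.0059  0.0032 -0.0048]
```

View pics/w2.png

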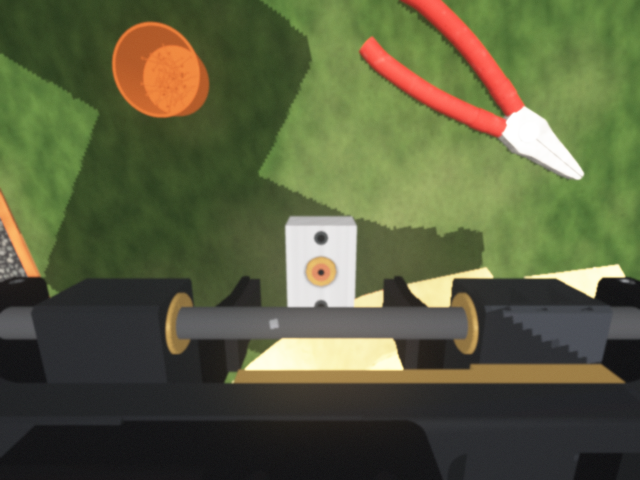

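The block is centred between the fingers, with its bush at (321,272).

Run:
```python
from h import *
print(atz('w2',321,271.5,.029),tri(('w1',323.3,236.5),('w2',321,271.5)))
print([atz('w2',u,v,.03)[:2] for u,v in ((286,265),(356,265))])
```

```text
[ 0.51761534 -0.28823139  0.029     ] [ 0.51670578 -0.29151116  0.01932319]
[array([ 0.49878718, -0.27968292]), array([ 0.53829718, -0.28833994])]
```

Request:
step_arm(steps=[[0.011,-0.004,0.08,0.004,0.002,-0.005,-0.4],[0.011,-0.004,0.14,0.004,0.002,-0.005,-0.4],[0.011,-0.004,0.17,0.004,0.002,-0.005,-0.4],[0.011,-0.004,0.17,0.004,0.002,-0.005,-0.4],[0.011,-0.004,0.17,0.004,0.002,-0.005,1],[0.011,-0.004,0.17,0.004,0.002,-0.005,1],[0.011,-0.004,0.17,0.004,0.002,-0.005,1],[0.011,-0.004,0.17,0.004,0.002,-0.005,1]])

```text
time_s: 2.67
position: [0.5175, -0.2871, 0.0297]
tcp_rot: [[0.206, 0.978, -0.0], [0.978, -0.206, 0.0], [0.0, -0.0, -1.0]]
force: [0.8, 0.1, -0.0]
opening: 0.484
grasp_force: 0.0
```

Request:
step_arm(steps=[[0,0,0,0,0,0,1],[0,0,0,0,0,0,1]])

```text
time_s: 2.83
position: [0.5176, -0.2871, 0.0296]
tcp_rot: [[0.206, 0.978, 0.0], [0.978, -0.206, 0.0], [0.0, 0.0, -1.0]]
force: [-0.2, 0.9, 6.3]
opening: 0.456
grasp_force: 30.0
```

```bash
python3 -c "
from h import *
goto([.45,-.045,.17],-12)"
```

```text
[ 0.5176 -0.2871  0.0296] t 2.8333 F [-0.2   0.91  6.27] op 0.456 g 30.0
shift [ 0.7432 -0.3871 -0.4682] turn [ 0.0001 -0.      0.0019]
```

Request:
step_arm(steps=[[0,0,-0.1,0,0,0,1],[0,0,-0.2,0,0,0,1],[0.1,-0.08,-0.335,0,0,0,1],[0.2,-0.16,-0.335,0,0,0,1],[0.3,-0.24,-0.335,0,0,0,1],[0.4,-0.32,-0.335,0,0,0,1],[0.471,-0.384,-0.335,0,0,0,1],[0.471,-0.384,-0.335,0,0,0,1]])

```text
time_s: 3.5
position: [0.4257, -0.1173, 0.1285]
tcp_rot: [[0.203, 0.979, -0.015], [0.979, -0.203, 0.01], [0.006, -0.016, -1.0]]
force: [-0.8, 0.8, -5.1]
opening: 0.454
grasp_force: 30.0
```

Request:
step_arm(steps=[[0,0,0,0,0,0,1],[0,0,0,0,0,0,1],[0,0,0,0,0,0,1],[0,0,0,0,0,0,1]])

```text
time_s: 3.83
position: [0.4345, -0.1259, 0.1293]
tcp_rot: [[0.207, 0.978, -0.001], [0.978, -0.207, 0.001], [0.001, -0.001, -1.0]]
force: [0.6, -0.3, -2.6]
opening: 0.456
grasp_force: 30.0
```

Run:
```python
from h import *
goto([.434,-.125,.13],-12)
for n in ('wrist','scene','side'): snap(n,n+'3')
goto([.434,-.125,.13],-12)
p=read_state()['position']
for n in ('scene3','side3','wrist3'): print(n,proj(n,p),proj(n,[.4506,-.045,.0578]))
w=cv2.imread('pics/wrist3.png');a=cv2.imread('pics/scene3.png');b=cv2.imread('pics/side3.png')
def cr(i,f,w,h,p):
    u,v=map(int,proj(f,p));u0=max(0,u-w//2);v0=max(0,v-h//2);print(f,u0,v0);return cv2.resize(i[v0:v0+h,u0:u0+w],(400,300),interpolation=cv2.INTER_CUBIC)
q=(p+np.array([.4506,-.045,.0578]))/2
cv2.imwrite('pics/m3.png',np.vstack([np.hstack([cr(a,'scene3',120,90,q),cr(b,'side3',120,90,q)]),np.hstack([cv2.resize(w,(400,300)),cr(w,'wrist3',200,150,[.4506,-.045,.0578])])]))
```

```text
[ 0.4345 -0.1259  0.1293] t 3.8333 F [ 0.59 -0.28 -2.61] op 0.456 g 30.0
shift [ 0.0027 -0.0024 -0.0024] turn [-0.0008 -0.0007  0.0007]
[ 0.4339 -0.1255  0.1292] t 3.9833 F [ 0.28  0.22 -3.89] op 0.463 g 30.0
shift [ 0.0016 -0.     -0.0026] turn [-0.0021 -0.0011  0.0008]
scene3 (np.float64(372.4574432488754), np.float64(189.2893393817514)) (np.float64(329.63829183171396), np.float64(239.65839412604768))
side3 (np.float64(254.11951430328625), np.float64(192.2334062481383)) (np.float64(270.91823959725355), np.float64(220.0679530445109))
wrist3 (np.float64(320.95804880989806), np.float64(317.9086178798681)) (np.float64(320.44648522414695), np.float64(131.81562075648526))
scene3 291 169
side3 203 162
wrist3 220 56
```

View pics/m3.png

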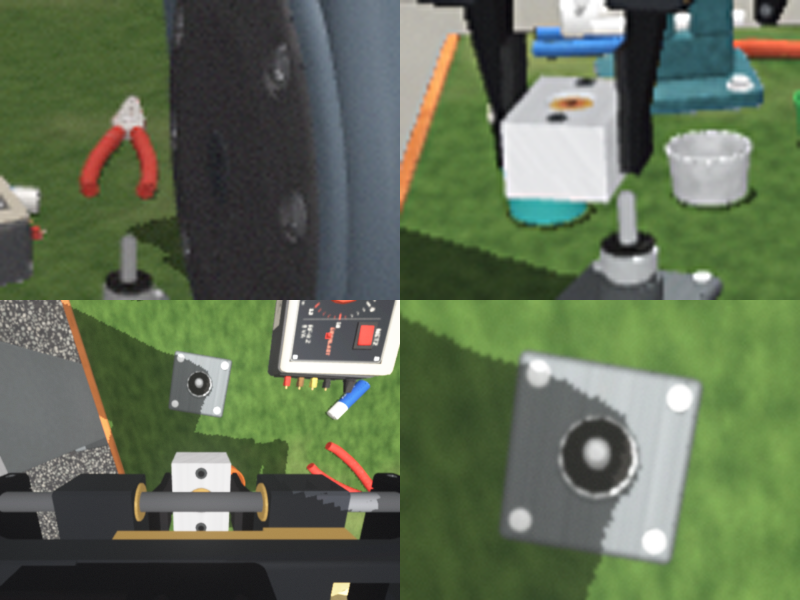

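The side view shows the block held level, its bush visible at about (254,193). The wrist view shows the post at about (318.5,134), with both block screws visible at about (321,277) and (320,363).

Run:
```python
from h import *
g=cv2.cvtColor(cv2.imread('pics/wrist3.png'),cv2.COLOR_BGR2GRAY).astype(float)
def dark(u,v,r,t):
    s=g[v-r:v+r+1,u-r:u+r+1];w=np.clip(t-s,0,None);yy,xx=np.mgrid[v-r:v+r+1,u-r:u+r+1];return (w*xx).sum()/w.sum(),(w*yy).sum()/w.sum(),w.sum()
s1=dark(321,277,13,130);s2=dark(320,363,9,130);print(s1,s2)
ring=g[105:165,290:348];m=(ring<70).astype(np.uint8)
n,l,st,ce=cv2.connectedComponentsWithStats(m)
for i in range(1,n):
    if st[i,4]>100:print('ring',st[i],ce[i]+[290,105])
P1=atz('wrist3',*s1[:2],.129);P2=atz('wrist3',*s2[:2],.129);print(P1,P2,(P1+P2)/2)
for z in(.03,.035,.04):print(z,atz('wrist3',318.5,134,z))
E=[atz('wrist3',276.8,244.8,.129),atz('wrist3',364.8,244.8,.129)];print(E,read_state()['position'])
cv2.imwrite('pics/z3.png',np.hstack([cv2.resize(cv2.imread('pics/wrist3.png')[230:380,270:370],(400,600),interpolation=2),cv2.resize(cv2.imread('pics/wrist3.png')[104:164,298:338],(400,600),interpolation=2)]))
```

```text
(np.float64(321.4731679819617), np.float64(277.27993235625706), np.float64(8870.0)) (np.float64(321.14919080647354), np.float64(363.86155310757516), np.float64(7353.0))
ring [ 12  11  31  36 638] [316.78213166 133.47178683]
[ 0.43805905 -0.10707211  0.129     ] [ 0.42915969 -0.14811409  0.129     ] [ 0.43360937 -0.1275931   0.129     ]
0.03 [ 0.44931414 -0.04434942  0.03      ]
0.035 [ 0.44930111 -0.04463621  0.035     ]
0.04 [ 0.44928807 -0.04492299  0.04      ]
[array([ 0.42290373, -0.08922742,  0.129     ]), array([ 0.45862402, -0.09683015,  0.129     ])] [ 0.43390828 -0.12546176  0.12921895]
```

View pics/z3.png

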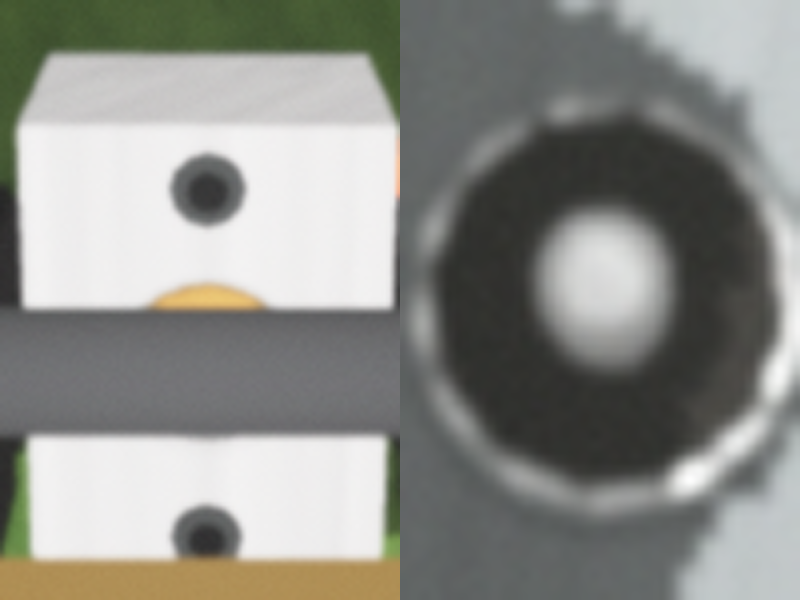

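Run:
```python
from h import *
P1=atz('wrist3',321.8,277.3,.129);P2=atz('wrist3',321.7,365,.129);print((P1+P2)/2,np.linalg.norm(P1-P2))
print(atz('wrist3',318.6,134.5,.035),atz('wrist3',318.5,131.5,.058))
goto([.450,-.0433,.110],-12)
```

```text
[ 0.43373783 -0.12792848  0.129     ] 0.04257993701082667
[ 0.4492995  -0.04494977  0.035     ] [ 0.44953165 -0.04460722  0.058     ]
[ 0.4339 -0.1255  0.1292] t 3.9833 F [ 0.28  0.22 -3.89] op 0.463 g 30.0
shift [ 0.279  -0.0042  0.0643] turn [-0.0021 -0.0011  0.0008]
```

Request:
step_arm(steps=[[0.09,0,0,0,0,0,1],[0.18,-0.002,0,0,0,0,1],[0.278,-0.004,0.02,0,0,0,1],[0.278,-0.004,0.062,0,0,0,1],[0.278,-0.004,0.1,0,0,0,1],[0.278,-0.004,0.1,0,0,0,1],[0.278,-0.004,0.1,0,0,0,1],[0.278,-0.004,0.1,0,0,0,1]])

```text
time_s: 4.65
position: [0.4499, -0.0433, 0.0997]
tcp_rot: [[0.207, 0.978, -0.001], [0.978, -0.207, 0.001], [0.001, -0.001, -1.0]]
force: [-0.8, -0.0, -3.8]
opening: 0.461
grasp_force: 30.0
```

Run:
```python
from h import *
goto([.450,-.0433,.098],-12)
for n in ('wrist','scene','side'): snap(n,n+'4')
p=np.array([.4502,-.0448,.06])
w=cv2.imread('pics/wrist4.png');a=cv2.imread('pics/scene4.png');b=cv2.imread('pics/side4.png')
def cr(i,f,w,h,p):
    u,v=map(int,proj(f,p));u0=max(0,u-w//2);v0=max(0,v-h//2);print(f,u0,v0);return cv2.resize(i[v0:v0+h,u0:u0+w],(400,300),interpolation=cv2.INTER_CUBIC)
cv2.imwrite('pics/m4.png',np.vstack([np.hstack([cr(a,'scene4',80,60,p),cr(b,'side4',80,60,p)]),np.hstack([cv2.resize(w,(400,300)),np.zeros((300,400,3),np.uint8)])]))
```

```text
[ 0.4499 -0.0433  0.0997] t 4.65 F [-0.84 -0.02 -3.76] op 0.461 g 30.0
shift [0.0002 0.0003 0.0056] turn [-0.0018 -0.0012  0.001 ]
scene4 289 208
side4 230 188
```

View pics/m4.png

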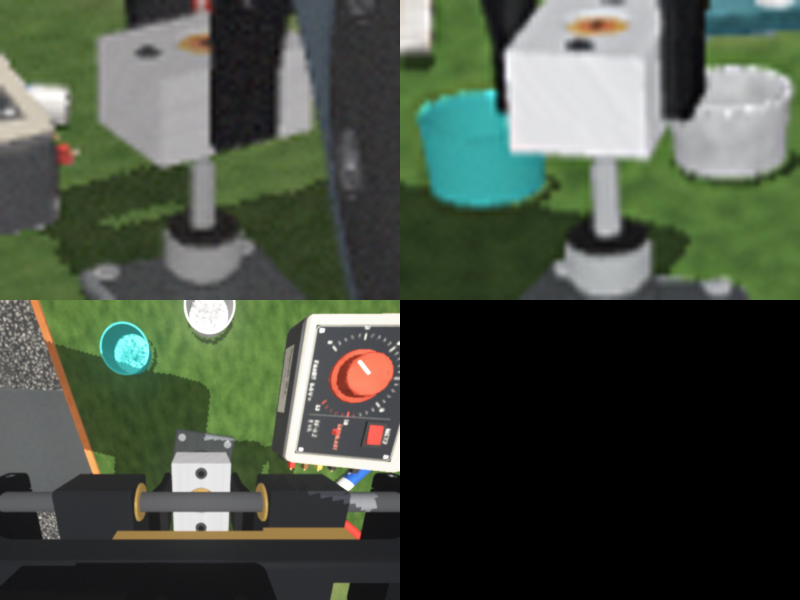

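In both views the pin stands under the block. I'll triangulate the bush and ring in this scene/side pair.

Run:
```python
from h import *
np.set_printoptions(precision=4,suppress=True)
print('bush',tri(('scene4',329.2,216.6),('side4',269.4,193)))
print('ring',tri(('scene4',329.6,253.2),('side4',271.4,235)))
for x in [(.4499,-.0449,.099),(.4499,-.0449,.035),(.4499,-.0449,.058)]:print(x,proj('scene4',x),proj('side4',x))
```

```text
bush [ 0.4502 -0.0434  0.0992]
ring [ 0.4501 -0.0444  0.0335]
(0.4499, -0.0449, 0.099) (np.float64(330.05633841170396), np.float64(216.51370153236778)) (np.float64(269.1606765037295), np.float64(193.4612630477101))
(0.4499, -0.0449, 0.035) (np.float64(329.80080679750455), np.float64(252.2556362533128)) (np.float64(271.1299513384464), np.float64(234.34901114754115))
(0.4499, -0.0449, 0.058) (np.float64(329.89055124300785), np.float64(239.70282503738136)) (np.float64(270.43551461558457), np.float64(219.93052912812823))
```

Request:
step_arm(steps=[[-0.001,0,0.012,0,0,0,1],[-0.001,0,0.024,0,0,0,1],[-0.001,0,0.03,0,0,0,1],[-0.001,0,0.033,0,0,0,1],[-0.001,0,0.033,0,0,0,1],[-0.001,0,0.033,0,0,0,1]])

```text
time_s: 5.3
position: [0.4494, -0.0431, 0.0894]
tcp_rot: [[0.206, 0.978, -0.002], [0.978, -0.206, 0.001], [0.001, -0.002, -1.0]]
force: [-0.4, -0.2, -4.0]
opening: 0.456
grasp_force: 30.0
```

Request:
step_arm(steps=[[0,0,0.002,0,0,0,1],[0,0,0.004,0,0,0,1],[0,0,0.005,0,0,0,1]])

```text
time_s: 5.55
position: [0.4495, -0.0431, 0.088]
tcp_rot: [[0.206, 0.978, -0.002], [0.978, -0.206, 0.001], [0.001, -0.002, -1.0]]
force: [0.3, -0.4, -3.0]
opening: 0.459
grasp_force: 30.0
```

Request:
step_arm(steps=[[0,0,0.0015,0,0,0,1],[0,0,0.003,0,0,0,1],[0,0,0.003,0,0,0,1]])

```text
time_s: 5.8
position: [0.4494, -0.0431, 0.0871]
tcp_rot: [[0.206, 0.978, -0.002], [0.978, -0.206, 0.001], [0.001, -0.002, -1.0]]
force: [0.1, -0.2, -2.9]
opening: 0.457
grasp_force: 30.0
```

Request:
step_arm(steps=[[0,0,0.0015,0,0,0,1],[0,0,0.003,0,0,0,1],[0,0,0.003,0,0,0,1]])

```text
time_s: 6.05
position: [0.4494, -0.0431, 0.0862]
tcp_rot: [[0.206, 0.978, -0.002], [0.978, -0.206, 0.001], [0.001, -0.002, -1.0]]
force: [0.2, 0.8, -3.3]
opening: 0.458
grasp_force: 30.0
```

Request:
step_arm(steps=[[-0.001,0.0015,0.001,0,0,0,1],[-0.001,0.0015,0.003,0,0,0,1],[-0.001,0.0015,0.004,0,0,0,1]])

```text
time_s: 6.3
position: [0.4499, -0.0435, 0.085]
tcp_rot: [[0.207, 0.978, -0.002], [0.978, -0.207, 0.001], [0.001, -0.002, -1.0]]
force: [-0.1, -0.1, -4.3]
opening: 0.458
grasp_force: 30.0
```

Request:
step_arm(steps=[[0,0,0.002,0,0,0,1],[0,0,0.004,0,0,0,1],[0,0,0.004,0,0,0,1]])

```text
time_s: 6.55
position: [0.4497, -0.0435, 0.0838]
tcp_rot: [[0.206, 0.978, -0.002], [0.978, -0.206, 0.001], [0.001, -0.002, -1.0]]
force: [-0.3, -0.7, -3.6]
opening: 0.458
grasp_force: 30.0
```

Request:
step_arm(steps=[[0,0,0.002,0,0,0,1],[0,0,0.004,0,0,0,1],[0,0,0.004,0,0,0,1]])

```text
time_s: 6.8
position: [0.4498, -0.0435, 0.0826]
tcp_rot: [[0.206, 0.978, -0.002], [0.978, -0.206, 0.001], [0.001, -0.002, -1.0]]
force: [-0.3, 0.3, -3.2]
opening: 0.461
grasp_force: 30.0
```

Request:
step_arm(steps=[[0,0,0.002,0,0,0,1],[0,0,0.004,0,0,0,1],[0,0,0.005,0,0,0,1]])

```text
time_s: 7.05
position: [0.4498, -0.0435, 0.0811]
tcp_rot: [[0.206, 0.978, -0.002], [0.978, -0.206, 0.001], [0.001, -0.002, -1.0]]
force: [-0.2, -0.1, -3.4]
opening: 0.455
grasp_force: 30.0
```

Request:
step_arm(steps=[[0,0,0.002,0,0,0,1],[0,0,0.004,0,0,0,1],[0,0,0.005,0,0,0,1]])

```text
time_s: 7.3
position: [0.4498, -0.0435, 0.0796]
tcp_rot: [[0.206, 0.978, -0.002], [0.978, -0.206, 0.001], [0.001, -0.002, -1.0]]
force: [0.0, 0.4, -2.4]
opening: 0.46
grasp_force: 30.0
```

Request:
step_arm(steps=[[0,0,0.002,0,0,0,1],[0,0,0.004,0,0,0,1],[0,0,0.005,0,0,0,1]])

```text
time_s: 7.55
position: [0.4498, -0.0435, 0.0781]
tcp_rot: [[0.206, 0.978, -0.002], [0.978, -0.206, 0.001], [0.001, -0.002, -1.0]]
force: [0.1, 0.0, -3.5]
opening: 0.456
grasp_force: 30.0
```

Request:
step_arm(steps=[[0,0,0.002,0,0,0,1],[0,0,0.004,0,0,0,1],[0,0,0.005,0,0,0,1]])

```text
time_s: 7.8
position: [0.4499, -0.0435, 0.0771]
tcp_rot: [[0.206, 0.978, -0.001], [0.978, -0.206, 0.001], [0.001, -0.001, -1.0]]
force: [-1.5, 0.2, 5.9]
opening: 0.463
grasp_force: 30.0
```

The bush made contact at TCP z ≈ 0.0775, as predicted. Next come small steps.

Request:
step_arm(steps=[[0,0,0.0015,0,0,0,1],[0,0,0.003,0,0,0,1]])

```text
time_s: 7.97
position: [0.4502, -0.0437, 0.0764]
tcp_rot: [[0.206, 0.979, -0.0], [0.979, -0.206, 0.001], [0.001, -0.0, -1.0]]
force: [-0.3, -0.7, 4.6]
opening: 0.458
grasp_force: 30.0
```

Request:
step_arm(steps=[[0,0,0.0015,0,0,0,1],[0,0,0.003,0,0,0,1]])

```text
time_s: 8.13
position: [0.4503, -0.0438, 0.0755]
tcp_rot: [[0.206, 0.979, -0.0], [0.979, -0.206, 0.001], [0.001, -0.0, -1.0]]
force: [-1.1, -0.6, 6.3]
opening: 0.458
grasp_force: 30.0
```

Request:
step_arm(steps=[[0,0,0.0015,0,0,0,1],[0,0,0.003,0,0,0,1]])

```text
time_s: 8.3
position: [0.4504, -0.0438, 0.0747]
tcp_rot: [[0.206, 0.979, 0.0], [0.979, -0.206, 0.001], [0.001, -0.0, -1.0]]
force: [-1.1, 0.4, 4.6]
opening: 0.46
grasp_force: 30.0
```

Request:
step_arm(steps=[[0,0,0.0015,0,0,0,1],[0,0,0.003,0,0,0,1],[0,0,0.0045,0,0,0,1],[0,0,0.006,0,0,0,1]])

```text
time_s: 8.63
position: [0.4504, -0.0438, 0.073]
tcp_rot: [[0.206, 0.978, 0.0], [0.978, -0.206, 0.001], [0.001, 0.0, -1.0]]
force: [-0.6, -0.1, 6.8]
opening: 0.455
grasp_force: 30.0
```

Request:
step_arm(steps=[[0,0,0.0015,0,0,0,1],[0,0,0.003,0,0,0,1],[0,0,0.0045,0,0,0,1],[0,0,0.006,0,0,0,1]])

```text
time_s: 8.97
position: [0.4502, -0.0437, 0.0709]
tcp_rot: [[0.206, 0.978, -0.0], [0.978, -0.206, 0.001], [0.001, -0.0, -1.0]]
force: [0.1, 0.4, 4.7]
opening: 0.457
grasp_force: 30.0
```

Request:
step_arm(steps=[[0,0,0.0015,0,0,0,1],[0,0,0.003,0,0,0,1],[0,0,0.0045,0,0,0,1],[0,0,0.006,0,0,0,1]])

```text
time_s: 9.3
position: [0.45, -0.0436, 0.0687]
tcp_rot: [[0.206, 0.978, -0.001], [0.978, -0.206, 0.001], [0.001, -0.001, -1.0]]
force: [-0.9, -0.3, 5.7]
opening: 0.452
grasp_force: 30.0
```

Request:
step_arm(steps=[[0,0,0.0015,0,0,0,1],[0,0,0.003,0,0,0,1]])

```text
time_s: 9.47
position: [0.45, -0.0435, 0.0677]
tcp_rot: [[0.206, 0.978, -0.001], [0.978, -0.206, 0.001], [0.001, -0.001, -1.0]]
force: [-0.8, -0.9, 4.1]
opening: 0.458
grasp_force: 30.0
```

Request:
step_arm(steps=[[0,0,0.0015,0,0,0,1],[0,0,0.003,0,0,0,1]])

```text
time_s: 9.63
position: [0.45, -0.0435, 0.0668]
tcp_rot: [[0.207, 0.978, -0.001], [0.978, -0.207, 0.001], [0.001, -0.001, -1.0]]
force: [-0.5, -0.1, 4.7]
opening: 0.46
grasp_force: 30.0
```

Request:
step_arm(steps=[[0,0,0.0015,0,0,0,1],[0,0,0.003,0,0,0,1]])

```text
time_s: 9.8
position: [0.4499, -0.0435, 0.066]
tcp_rot: [[0.206, 0.978, -0.001], [0.978, -0.206, 0.001], [0.001, -0.001, -1.0]]
force: [0.1, -0.1, 8.0]
opening: 0.455
grasp_force: 30.0
```

Request:
step_arm(steps=[[0,0,0.001,0,0,0,1],[0,0,0.002,0,0,0,1]])

```text
time_s: 9.97
position: [0.45, -0.0435, 0.0653]
tcp_rot: [[0.206, 0.978, -0.001], [0.978, -0.206, 0.001], [0.001, -0.001, -1.0]]
force: [-0.5, -0.8, 4.4]
opening: 0.457
grasp_force: 30.0
```

Request:
step_arm(steps=[[0,0,0.001,0,0,0,1],[0,0,0.002,0,0,0,1]])

```text
time_s: 10.13
position: [0.4499, -0.0435, 0.0646]
tcp_rot: [[0.206, 0.978, -0.001], [0.978, -0.206, 0.001], [0.001, -0.002, -1.0]]
force: [0.2, -0.5, 3.2]
opening: 0.457
grasp_force: 30.0
```

Request:
step_arm(steps=[[0,0,0.001,0,0,0,1],[0,0,0.001,0,0,0,1]])

```text
time_s: 10.3
position: [0.4499, -0.0435, 0.0641]
tcp_rot: [[0.206, 0.978, -0.002], [0.978, -0.206, 0.001], [0.001, -0.002, -1.0]]
force: [0.5, 0.5, 0.6]
opening: 0.453
grasp_force: 30.0
```

Request:
step_arm(steps=[[0,0,0.0,0,0,0,1],[0,0,0.0,0,0,0,1],[0,0,0,0,0,0,1]])

```text
time_s: 10.55
position: [0.4499, -0.0435, 0.0642]
tcp_rot: [[0.206, 0.978, -0.001], [0.978, -0.206, 0.001], [0.001, -0.002, -1.0]]
force: [1.2, -1.4, -0.6]
opening: 0.456
grasp_force: 30.0
```

Run:
```python
from h import *
for n in ('wrist','scene','side'): snap(n,n+'5')
goto([.450,-.0433,.064],-12)
p=np.array([.4502,-.0448,.065])
w=cv2.imread('pics/wrist5.png');a=cv2.imread('pics/scene5.png');b=cv2.imread('pics/side5.png')
def cr(i,f,w,h,p):
    u,v=map(int,proj(f,p));u0=max(0,u-w//2);v0=max(0,v-h//2);print(f,u0,v0);return cv2.resize(i[v0:v0+h,u0:u0+w],(400,300),interpolation=cv2.INTER_CUBIC)
cup=np.array([.4878,.0968,.025])
cv2.imwrite('pics/m5.png',np.vstack([np.hstack([cr(a,'scene5',80,60,p),cr(b,'side5',80,60,p)]),np.hstack([cv2.resize(w,(400,300)),cr(b,'side5',80,60,cup)])]))
```

```text
[ 0.4499 -0.0435  0.0643] t 10.7 F [ 1.14 -0.14 -0.82] op 0.459 g 30.0
shift [0.0008 0.0002 0.0009] turn [-0.0021 -0.0012  0.0019]
scene5 289 205
side5 230 185
side5 255 176
```

View pics/m5.png

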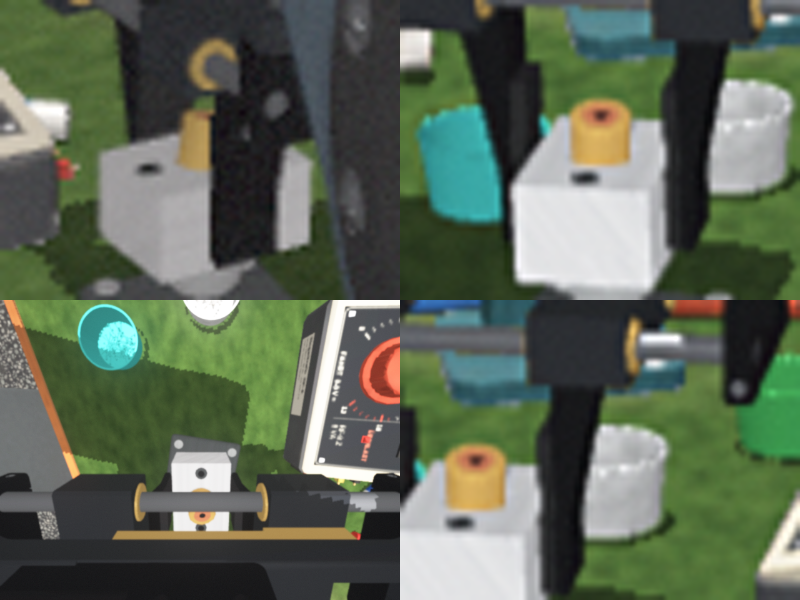

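The side view shows the bush standing well proud of the block, at about (270,206). A slight extra press should show the ring's stiffness.

Request:
step_arm(steps=[[0,0,0.001,0,0,0,1],[0,0,0.002,0,0,0,1],[0,0,0.002,0,0,0,1],[0,0,0.002,0,0,0,1]])

```text
time_s: 11.03
position: [0.4499, -0.0435, 0.0639]
tcp_rot: [[0.206, 0.978, -0.001], [0.978, -0.206, 0.001], [0.001, -0.001, -1.0]]
force: [-0.2, -1.2, 1.6]
opening: 0.455
grasp_force: 30.0
```

Request:
step_arm(steps=[[0,0,0.001,0,0,0,1],[0,0,0.002,0,0,0,1],[0,0,0.002,0,0,0,1],[0,0,0.002,0,0,0,1]])

```text
time_s: 11.37
position: [0.4499, -0.0435, 0.0635]
tcp_rot: [[0.206, 0.978, -0.001], [0.978, -0.206, 0.001], [0.001, -0.001, -1.0]]
force: [0.1, -0.2, 5.5]
opening: 0.455
grasp_force: 30.0
```

Request:
step_arm(steps=[[0,0,-0.002,0,0,0,1],[0,0,-0.0035,0,0,0,1],[0,0,-0.0035,0,0,0,1]])

```text
time_s: 11.62
position: [0.4499, -0.0435, 0.0641]
tcp_rot: [[0.206, 0.978, -0.001], [0.978, -0.206, 0.001], [0.001, -0.002, -1.0]]
force: [1.2, -1.0, 0.5]
opening: 0.456
grasp_force: 30.0
```

The ring stiffness (8 N/mm) is confirmed, so the bush is free. Next I release the block and rise.

Request:
step_arm(steps=[[0,0,0,0,0,0,-0.3],[0,0,0,0,0,0,-0.3],[0,0,0,0,0,0,-0.3],[0,0,0,0,0,0,-0.3],[0,0,-0.03,0,0,0,-0.3],[0,0,-0.08,0,0,0,-0.3],[-0.004,0,-0.11,0,0,0,-0.3],[-0.004,0,-0.11,0,0,0,-0.3]])

```text
time_s: 12.28
position: [0.4506, -0.0451, 0.0991]
tcp_rot: [[0.206, 0.978, 0.002], [0.978, -0.206, 0.0], [0.0, 0.002, -1.0]]
force: [0.2, -0.4, 0.6]
opening: 0.651
grasp_force: 0.0
```

Run:
```python
from h import *
goto([.450,-.0448,.0915],-12)
for n in ('wrist','side'): snap(n,n+'6')
goto([.450,-.0448,.0915],-12)
b=cv2.imread('pics/side6.png');w=cv2.imread('pics/wrist6.png')
p=np.array([.4502,-.0448,.065])
def cr(i,f,w,h,p):
    u,v=map(int,proj(f,p));u0=max(0,u-w//2);v0=max(0,v-h//2);print(f,u0,v0);return cv2.resize(i[v0:v0+h,u0:u0+w],(400,300),interpolation=cv2.INTER_CUBIC)
cv2.imwrite('pics/m6.png',np.hstack([cr(b,'side6',100,75,p),cr(w,'wrist6',320,240,[.45,-.03,.06])]))
print(proj('side6',[.45,-.0448,.0755]))
```

```text
[ 0.4506 -0.0451  0.0991] t 12.2833 F [ 0.21 -0.44  0.56] op 0.651 g 0.0
shift [ 0.0006 -0.0023  0.0252] turn [ 0.0025 -0.0006  0.0021]
[ 0.4499 -0.0449  0.0978] t 12.3833 F [-0.03  0.25 -0.02] op 0.654 g 0.0
shift [0.0002 0.0003 0.021 ] turn [-0.0005 -0.001   0.0018]
side6 220 178
wrist6 155 140
(np.float64(269.9678139103667), np.float64(208.72876198290908))
```

View pics/m6.png

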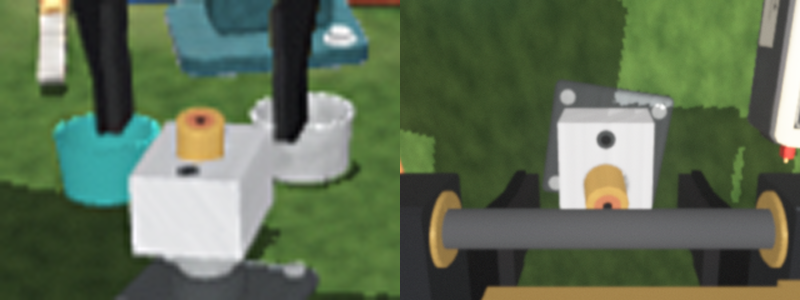

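The block sits level on the post with the bush proud. I lower the tips to 2–3 mm above the block top and close on the bush.

Request:
step_arm(steps=[[0,-0.001,0.01,0,0,0,-0.3],[0,-0.001,0.019,0,0,0,-0.3],[0,-0.001,0.019,0,0,0,0.3],[0,-0.001,0.019,0,0,0,0.45],[0,-0.001,0.019,0,0,0,1],[0,-0.001,0.019,0,0,0,1],[0,-0.001,0.019,0,0,0,1],[0,-0.001,0.019,0,0,0,1]])

```text
time_s: 13.05
position: [0.4493, -0.0446, 0.0915]
tcp_rot: [[0.206, 0.978, -0.002], [0.978, -0.206, 0.001], [0.001, -0.002, -1.0]]
force: [0.1, -0.3, -0.5]
opening: 0.284
grasp_force: 0.0
```

Request:
step_arm(steps=[[0,0,0,0,0,0,1],[0,0,0,0,0,0,1],[0,0,0,0,0,0,1]])

```text
time_s: 13.3
position: [0.4495, -0.0447, 0.0916]
tcp_rot: [[0.206, 0.978, -0.001], [0.978, -0.206, 0.001], [0.001, -0.001, -1.0]]
force: [0.5, 1.2, 0.9]
opening: 0.189
grasp_force: 29.8
```

Request:
step_arm(steps=[[0,0,-0.01,0,0,0,1],[0,0,-0.03,0,0,0,1],[0,0,-0.06,0,0,0,1],[0,0,-0.1,0,0,0,1],[0,0,-0.15,0,0,0,1],[0,0,-0.15,0,0,0,1],[0,0,-0.15,0,0,0,1],[0,0,-0.15,0,0,0,1]])

```text
time_s: 13.97
position: [0.4491, -0.0446, 0.1366]
tcp_rot: [[0.206, 0.978, -0.002], [0.978, -0.206, 0.001], [0.001, -0.002, -1.0]]
force: [0.0, 0.5, -0.1]
opening: 0.186
grasp_force: 29.8
```

Run:
```python
from h import *
np.set_printoptions(precision=4,suppress=True)
goto([.4878,.0968,.13],-12)
for n in ('wrist','side','scene'): snap(n,n+'7')
# brass blobs
for n in ('side7','scene7','wrist7'):
    h=cv2.cvtColor(cv2.imread(f'pics/{n}.png'),cv2.COLOR_BGR2HSV);m=cv2.inRange(h,(14,110,110),(28,255,255))
    k,l,st,ce=cv2.connectedComponentsWithStats(m)
    print(n,[(st[i].tolist(),ce[i].round(1).tolist()) for i in range(1,k) if st[i,4]>25])
    print(proj(n,read_state()['position']-[0,0,.015]),proj(n,[.4878,.0968,.027]),proj(n,[.45,-.0448,.064]))
# cup rim in the wrist image, light low-saturation blob
w=cv2.imread('pics/wrist7.png');u,v=map(int,proj('wrist7',[.4878,.0968,.027]))
print(u,v)
```

```text
[ 0.4491 -0.0446  0.1366] t 13.9667 F [ 0.02  0.45 -0.06] op 0.186 g 29.8
shift [0.4877 0.029  0.0224] turn [-0.0024 -0.0013  0.002 ]
side7 [([232, 117, 61, 11, 367], [260.2, 120.1]), ([432, 152, 88, 61, 532], [495.6, 199.3]), ([440, 166, 9, 8, 35], [443.3, 169.8]), ([229, 170, 9, 11, 71], [233.1, 175.0]), ([211, 173, 9, 21, 42], [215.0, 182.7]), ([262, 177, 12, 16, 144], [266.9, 185.4]), ([366, 182, 63, 19, 254], [389.8, 190.6]), ([539, 194, 35, 17, 411], [553.5, 201.0]), ([353, 243, 5, 7, 27], [354.7, 246.1]), ([469, 249, 29, 30, 571], [483.1, 262.3]), ([171, 292, 7, 16, 52], [174.1, 299.4]), ([160, 320, 9, 16, 60], [164.1, 327.4]), ([126, 388, 20, 44, 207], [135.2, 410.2]), ([351, 400, 19, 80, 173], [359.9, 441.2]), ([108, 457, 13, 23, 149], [114.7, 468.9])]
(np.float64(267.7507989031691), np.float64(178.80062430458494)) (np.float64(295.4338290379926), np.float64(205.3800530753308)) (np.float64(270.3220784372636), np.float64(216.0921644996818))
scene7 [([304, 143, 31, 16, 132], [318.0, 151.1]), ([305, 154, 9, 10, 34], [308.7, 157.9]), ([209, 160, 18, 6, 49], [216.8, 162.4]), ([324
[... 322 characters left out ...]
.5])]
(np.float64(330.4251037507189), np.float64(203.8715884616395)) (np.float64(245.81200424474235), np.float64(277.2283181884255)) (np.float64(329.82723119323805), np.float64(236.37392416360817))
wrist7 [([94, 0, 29, 88, 150], [107.8, 42.1]), ([464, 245, 8, 11, 66], [466.9, 249.1]), ([480, 247, 11, 9, 76], [485.0, 250.1]), ([305, 276, 34, 31, 840], [321.1, 291.9]), ([266, 294, 11, 60, 388], [270.4, 323.3]), ([367, 294, 11, 60, 390], [372.5, 323.7]), ([125, 365, 390, 18, 5594], [332.4, 375.0])]
(np.float64(322.10628257422815), np.float64(303.72626066519746)) (np.float64(335.9541444015669), np.float64(30.985583821382306)) (np.float64(323.9284097994699), np.float64(266.57928908524207))
335 30
```

Request:
step_arm(steps=[[0.1,0.01,0,0,0,0,1],[0.2,0.028,0,0,0,0,1],[0.238,0.028,0,0,0,0,1],[0.238,0.028,0,0,0,0,1],[0.238,0.028,0,0,0,0,1],[0.238,0.028,0,0,0,0,1]])

```text
time_s: 14.62
position: [0.4717, 0.023, 0.1362]
tcp_rot: [[0.206, 0.979, -0.003], [0.979, -0.206, 0.001], [0.001, -0.003, -1.0]]
force: [-0.4, -0.8, -0.8]
opening: 0.184
grasp_force: 29.8
```

Run:
```python
from h import *
np.set_printoptions(precision=4,suppress=True)
goto([.4878,.0968,.1366],-12)
for n in ('wrist','side','scene'): snap(n,n+'8')
for n in ('wrist8','side8','scene8','side0','scene0'):
    im=cv2.imread(f'pics/{n}.png');h=cv2.cvtColor(im,cv2.COLOR_BGR2HSV)
    u,v=map(int,proj(n,[.4878,.0968,.02]));r=45 if n[0]=='w' else 20
    s=h[v-r:v+r,u-r:u+r];m=((s[...,1]<60)&(s[...,2]>70)).astype(np.uint8)
    m=cv2.morphologyEx(m,cv2.MORPH_CLOSE,np.ones((5,5)))
    k,l,st,ce=cv2.connectedComponentsWithStats(m)
    for i in range(1,k):
        if st[i,4]>80:
            a=st[i]+[u-r,v-r,0,0,0]
            c,_=cv2.findContours((l==i).astype(np.uint8),cv2.RETR_EXTERNAL,cv2.CHAIN_APPROX_NONE)
            print(n,a,cv2.minEnclosingCircle(c[0]+[u-r,v-r]))
    print(n,'pred rim',proj(n,[.4878,.0968,.027]),'base',proj(n,[.4878,.0968,0]))
h=cv2.cvtColor(cv2.imread('pics/side8.png'),cv2.COLOR_BGR2HSV);m=cv2.inRange(h,(10,90,80),(30,255,255))
p=read_state()['position'];print('bush pred side',proj('side8',p-[0,0,.0256]))
u,v=map(int,proj('side8',p-[0,0,.0256]));k,l,st,ce=cv2.connectedComponentsWithStats(m[v-20:v+20,u-20:u+20]);print((st+[u-20,v-20,0,0,0])[1:])
```

```text
[0.4717 0.023  0.1362] t 14.6167 F [-0.41 -0.85 -0.84] op 0.184 g 29.8
shift [ 0.2518  0.0018 -0.0012] turn [-0.004  -0.0007  0.0022]
wrist8 [ 289  109   66   69 3579] ((322.46502685546875, 143.0944061279297), 34.529727935791016)
wrist8 pred rim (np.float64(323.4223543190213), np.float64(145.9739389124942)) base (np.float64(323.3542423640554), np.float64(146.87221950797692))
side8 [275 201  34  28 731] ((291.0, 215.5), 20.304039001464844)
side8 pred rim (np.float64(295.4338290379926), np.float64(205.3800530753308)) base (np.float64(295.87143294574423), np.float64(220.06432244985928))
scene8 [229 261  37  40 881] ((247.0, 277.1666564941406), 24.1943302154541)
scene8 pred rim (np.float64(245.81200424474235), np.float64(277.2283181884255)) base (np.float64(247.01518678136375), np.float64(292.2314876767031))
side0 [282 201  27  23 508] ((295.2606506347656, 210.8388671875), 14.11605453491211)
side0 pred rim (np.float64(295.4338290379926), np.float64(205.3800530753308)) base (np.float64(295.87143294574423), np.float64(220.06432244985928))
scene0 [230 261  36  40 808] ((251.5, 280.5), 23.717182159423828)
scene0 pred rim (np.float64(245.81200424474235), np.float64(277.2283181884255)) base (np.float64(247.01518678136375), np.float64(292.2314876767031))
bush pred side (np.float64(284.3213358869601), np.float64(171.265073922182))
[[278 162  12  16 153]]
```

Request:
step_arm(steps=[[0.12,0.001,0,0,0,0,1],[0.22,0.001,0,0,0,0,1],[0.256,0.001,0,0,0,0,1],[0.256,0.001,0.05,0,0,0,1],[0.256,0.001,0.1,0,0,0,1],[0.256,0.001,0.13,0,0,0,1],[0.256,0.001,0.13,0,0,0,1],[0.256,0.001,0.13,0,0,0,1]])

```text
time_s: 15.43
position: [0.488, 0.098, 0.0973]
tcp_rot: [[0.207, 0.978, -0.003], [0.978, -0.207, 0.001], [0.001, -0.003, -1.0]]
force: [0.7, -0.7, -0.5]
opening: 0.184
grasp_force: 29.8
```

Run:
```python
from h import *
goto([.488,.098,.056],-12)
for n in ('side','scene'): snap(n,n+'9')
p=read_state()['position']
for n in ('side9','scene9'):
    h=cv2.cvtColor(cv2.imread(f'pics/{n}.png'),cv2.COLOR_BGR2HSV);m=cv2.inRange(h,(10,90,80),(30,255,255))
    u,v=map(int,proj(n,p-[0,0,.0256]));k,l,st,ce=cv2.connectedComponentsWithStats(m[v-20:v+20,u-20:u+20]);print(n,u,v,(st+[u-20,v-20,0,0,0])[1:].tolist())
    print('bottom pred',proj(n,p-[0,0,.035]),'rim',proj(n,[.488,.098,.027]))
    a=cv2.inRange(h,(0,0,70),(180,60,255));u,v=map(int,proj(n,[.488,.098,.014]));k,l,st,ce=cv2.connectedComponentsWithStats(a[v-20:v+20,u-24:u+24]);print('cup',[(s+[u-24,v-20,0,0,0]).tolist() for s in st[1:] if s[4]>60])
```

```text
[0.488  0.098  0.0973] t 15.4333 F [ 0.69 -0.72 -0.47] op 0.184 g 29.8
shift [-0.      0.0005  0.1376] turn [-0.0043 -0.0008  0.001 ]
side9 295 179 [[289, 172, 11, 14, 129], [306, 173, 9, 1, 9]]
bottom pred (np.float64(295.41370934462077), np.float64(185.00043305066663)) rim (np.float64(295.54033955330084), np.float64(205.13232190069178))
cup [[271, 201, 38, 31, 862]]
scene9 242 250 [[253, 233, 1, 1, 1], [237, 246, 3, 11, 19], [241, 255, 7, 3, 14]]
bottom pred (np.float64(243.04672330851156), np.float64(256.46361715057674)) rim (np.float64(245.08882155534155), np.float64(277.44685218546016))
cup [[230, 271, 30, 29, 699]]
```

Request:
step_arm(steps=[[0,0,0.04,0,0,0,1],[0,0,0.08,0,0,0,1],[0,0,0.11,0,0,0,1],[0,0,0.11,0,0,0,1],[0,0,0.11,0,0,0,1]])

```text
time_s: 15.95
position: [0.4883, 0.0985, 0.0647]
tcp_rot: [[0.207, 0.978, -0.002], [0.978, -0.207, 0.001], [0.001, -0.002, -1.0]]
force: [-0.7, 0.7, -0.8]
opening: 0.183
grasp_force: 29.8
```

Request:
step_arm(steps=[[0,0,0.01,0,0,0,1],[0,0,0.02,0,0,0,1],[0,0,0.025,0,0,0,1],[0,0,0.025,0,0,0,1]])

```text
time_s: 16.28
position: [0.4883, 0.0986, 0.0571]
tcp_rot: [[0.206, 0.978, -0.002], [0.978, -0.206, 0.001], [0.001, -0.002, -1.0]]
force: [-0.2, 0.8, -0.1]
opening: 0.183
grasp_force: 29.8
```

No contact, and the bush's lower end is inside the rim. I release it.

Request:
step_arm(steps=[[0,0,0,0,0,0,0.2],[0,0,0,0,0,0,0.2],[0,0,0,0,0,0,0.2],[0,0,0,0,0,0,0.2],[0,0,-0.05,0,0,0,0.2],[0,0,-0.15,0,0,0,0.2],[0,0,-0.3,0,0,0,0.2],[0,0,-0.4,0,0,0,0.2]])

```text
time_s: 16.95
position: [0.4883, 0.0985, 0.1788]
tcp_rot: [[0.206, 0.978, -0.002], [0.978, -0.206, 0.001], [0.001, -0.002, -1.0]]
force: [1.2, 0.4, -0.4]
opening: 0.401
grasp_force: 0.0
```

Request:
step_arm(steps=[[-0.25,0,-0.1,0,0,0,0.2],[-0.25,0,-0.1,0,0,0,0.2],[-0.25,0,-0.1,0,0,0,0.2],[-0.25,0,-0.1,0,0,0,0.2],[-0.25,0,-0.1,0,0,0,0.2],[-0.25,0,-0.1,0,0,0,0.2]])

```text
time_s: 17.45
position: [0.4726, 0.0259, 0.2064]
tcp_rot: [[0.206, 0.979, -0.003], [0.979, -0.206, 0.002], [0.001, -0.004, -1.0]]
force: [-0.5, -0.2, -0.5]
opening: 0.402
grasp_force: 0.0
```

Run:
```python
from h import *
goto([.488,.098,.2],-12)
for n in ('wrist','side'): snap(n,n+'10')
for n,p in (('wrist10',[.488,.0985,.015]),('side10',[.488,.0985,.014]),('side10',[.45,-.0448,.06])):
    im=cv2.imread(f'pics/{n}.png');h=cv2.cvtColor(im,cv2.COLOR_BGR2HSV);u,v=map(int,proj(n,p));r=45 if n[0]=='w' else 24
    for nm,lo,hi in(('brass',(8,90,80),(30,255,255)),('grey',(0,0,70),(180,60,255))):
        k,l,st,ce=cv2.connectedComponentsWithStats(cv2.inRange(h,lo,hi)[max(0,v-r):v+r,u-r:u+r])
        print(n,(u,v),nm,[((s+[u-r,max(0,v-r),0,0,0]).tolist()) for s in st[1:] if s[4]>15])
w=cv2.imread('pics/wrist10.png')
```

```text
[0.4726 0.0259 0.2064] t 17.45 F [-0.54 -0.22 -0.48] op 0.402 g 0.0
shift [0.2457 0.0009 0.0216] turn [-0.0046 -0.0017  0.0027]
wrist10 (322, 149) brass []
wrist10 (322, 149) grey [[296, 123, 52, 54, 2174]]
side10 (295, 212) brass [[292, 206, 10, 4, 22]]
side10 (295, 212) grey [[271, 201, 38, 35, 876]]
side10 (270, 218) brass []
side10 (270, 218) grey [[252, 201, 42, 41, 1248]]
```

Run:
```python
from h import *
w=cv2.imread('pics/wrist10.png')
for v in range(126,178,6):print(v,[tuple(w[v,u,::-1].tolist()) for u in range(298,348,6)])
s=cv2.imread('pics/side10.png')
for v in range(202,214,2):print(v,[tuple(s[v,u,::-1].tolist()) for u in range(284,308,3)])
```

```text
126 [(112, 145, 77), (122, 158, 85), (221, 229, 208), (247, 247, 244), (245, 244, 243), (253, 253, 252), (175, 193, 155), (120, 153, 83), (116, 148, 81)]
132 [(116, 148, 80), (250, 251, 247), (146, 144, 141), (246, 245, 243), (255, 255, 255), (255, 255, 255), (165, 163, 159), (233, 237, 225), (117, 149, 80)]
138 [(155, 180, 129), (148, 146, 142), (255, 255, 255), (255, 255, 255), (255, 255, 255), (255, 255, 255), (255, 255, 255), (172, 170, 167), (116, 145, 84)]
144 [(249, 250, 246), (253, 253, 253), (254, 254, 254), (255, 255, 225), (255, 252, 222), (255, 254, 223), (254, 253, 252), (251, 250, 249), (227, 232, 215)]
150 [(253, 253, 253), (255, 255, 255), (252, 252, 251), (255, 255, 225), (255, 247, 211), (255, 253, 222), (255, 255, 254), (255, 255, 255), (243, 244, 239)]
156 [(250, 251, 247), (255, 255, 255), (254, 254, 254), (254, 254, 254), (255, 255, 223), (255, 254, 208), (255, 255, 255), (252, 252, 252), (206, 218, 193)]
162 [(133, 164, 103), (184, 183, 180), (255, 255, 255), (255, 255, 255), (255, 255, 255), (254, 254, 254), (255, 255, 255), (207, 205, 203), (116, 146, 81)]
16
[... 450 characters left out ...]
[(161, 169, 160), (156, 156, 160), (164, 165, 167), (184, 186, 189), (183, 187, 190), (174, 179, 181), (168, 169, 171), (176, 176, 180)]
206 [(158, 159, 163), (160, 161, 162), (164, 167, 169), (213, 197, 176), (248, 218, 168), (252, 224, 163), (153, 155, 159), (163, 165, 167)]
208 [(169, 171, 171), (170, 171, 172), (163, 165, 169), (255, 249, 152), (244, 172, 120), (255, 233, 157), (207, 187, 163), (180, 183, 183)]
210 [(178, 179, 183), (180, 181, 183), (179, 181, 184), (230, 210, 180), (237, 222, 192), (236, 222, 197), (170, 170, 173), (156, 158, 161)]
212 [(184, 184, 188), (162, 163, 167), (171, 172, 173), (180, 182, 185), (174, 176, 179), (176, 178, 182), (165, 167, 169), (154, 155, 157)]
```

The pixel values show the bush upright in the middle of the cup, with the cup and block still in place.

```bash
python3 -c "
from rig import *
print(hand_in())"
```

```text
the job is handed in; nothing more can be done
None
```

The job is handed in, but no verdict came back: camera checks show the bush upright in the tin cup and the block still on the post; estimated post load peaked near 11 N (limit 20 N), and the run took about 17.5 s.

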